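Pump up the bench press to clamp the die

TASK

Pull the lock pin straight up out of its sprung socket on the small bench press and put it down on the table clear of the press. Then push the lever's pad down through full strokes, letting it spring back up each time, until the rising die has lifted the top platen about 3.5 mm (the steel tell-tale stem on the head rises with it); stop there, because above 6 mm the sample is crushed. Leave the lever up and do not disturb the dropper bottle, the sample carrier or the logbook.

Things in the scene. Friction and masses are not known exactly. Their poses are not given: they have to be found in the camera images.
- press: grey C-frame bench press, fixed to the table, base 190 x 130 x 12 mm, 192 mm tall. Origin on the table under the ram's axis; own z up; own -x is the side to which the lever points; own +y is the side with the lock pin. Column behind the ram at own x 28 to 58 mm; head (60 mm wide, underside 172 mm, top 189 mm up) over own x -32 to 58 mm.
- lever_hinge (a point): lever's pivot, 80 mm above the table, at own x -45 mm, y 0 of the press; the hinge axis is the press's y. A ratchet pawl on the lever lifts the ram one 10 mm tooth a full stroke: on the way down the first 0.1 rad or so may be idle, the rest lifts the ram; the pawl falls under the next tooth only if the lever comes back almost fully up.
- pad_top (a point): middle of the upper face of the lever's aluminium palm pad (46 mm along the lever, 50 mm across, 14 mm thick), about 170 mm from the pivot; moves with the lever. At joint 0 the lever rises 0.45 rad above level towards the press's -x and the pad's top is about 160 mm above the table; fully down it rises 0.05 rad and the pad's top is about 96 mm up.
- lever (a joint): lever angle, rad: 0 = sprung fully up, 0.40 = pushed down to its stop. A spring lifts it again (about 3 to 6 N at the pad). While it lifts the free ram the pad takes about 10 to 14 N at a slow push; the platen's spring adds about 1.5 N on touching and 1.2 N for each mm of lift. The lock pin blocks it at less than 0.2 rad.
- ram (a joint): height of the ram (toothed steel post with anvil and die) above its lowest position, m; starts at 0 to 0.012 and stays where it is left (40 N of friction). The die touches the platen at 0.046.
- die_top (a point): middle of the die's top (steel disc 29 mm across on the anvil); rises with the ram.
- platen (a joint): lift of the sprung top platen, m: 0 = at rest, to be 0.002 to 0.005 at the end; spring 6 N plus 6 N per mm. Over 0.006 the sample is crushed.
- telltale_top (a point): top of the 10 mm steel stem of the platen that stands out of the head; 196 mm above the table at rest (4 mm above its dark collar), rises with the platen.
- socket_top (a point): mouth of the lock pin's socket, 104 mm above the table, in the grey block beside the lever; hole upright, 40 mm deep. A spring ball in its wall holds the pin; it lets go after about 3 mm at a pull of about 8 to 15 N, straight up. The table in front of the press (towards the robot) and to the robot's left of it is free.
- lock_pin: lock pin, 96 mm long, 60 g: 10 mm steel shaft with a black grip block on top. Origin at its lower tip, own z up to the grip; 64 mm of height is shaft (40 mm of it in the socket, below a 14 mm collar), then the grip 32 mm high, 28 mm along own x, 14 mm along own y (grasp across own y). Starts in the socket, its own axes parallel to the press's.
- pin_grip (a point): middle of the lock pin's grip block, 80 mm above its tip.
- dropper: standing white dropper bottle with a pointed cap, 38 mm across, 104 mm tall; origin under its middle; leave alone.
- carrier: black flat sample carrier, 63 x 104 x 18 mm; origin under its middle; leave alone.
- logbook: blue notebook, 148 x 109 x 14 mm; origin under its middle; leave alone.

How it is judged:
By the outcome, as a careful person would: the job done as asked, in the order asked, and still so for the second after the job is handed in, with the robot touching nothing.
It also fails if it takes over 61 s, if anything falls off the work surface, if the arm or the gripper's body presses on something with over 40 N, if the wrist force passes 120 N, or if a joint passes its speed limit or range.

ROBOT

A 6-joint arm with a two-finger parallel gripper is mounted at the origin on a cart in front of the work surface, level with it; the furniture and walls round the work are solid. World frame = base frame: x ahead of the robot, y to its left, z up, the work surface at z = 0. Lengths are in m, angles in rad, forces in N, time in s.
With the tool pointing down it reaches from about 0.35 to 0.775 m from the base axis. Payload 5.5 kg.
Tool frame: the origin (TCP) lies on the mounting face of the last link; the fingertips stand 173 mm ahead of it and the grasp point (between the pads) lies 155 mm ahead of it; z points along the fingers, y is the direction in which the jaws open and shut (so a half turn about z gives the same grasp; the last joint's range is limited). The gripper opens to 85 mm and grips with 20 to 120 N. Pads are 22 mm wide; open, the fingers measure 114 mm over their backs; the gripper's body (76 mm by 85 mm) begins 54 mm behind the grasp point. The pads swing forward as they close: fully open they stand 13 mm farther back than shut.
Start: joints at [1.015, 0.313, 0.046, 1.304, 0, 1.431], TCP at [0.232, 0.526, 0.405] pointing down, gripper open.
Joint ranges: [-2.76, 2.76], [-0.86, 1.69], [-1.03, 1.26], [-2.2, 2.34], [-1.47, 1.5], [-3.14, 3.14]. Speed limits (rad/s): [2.57, 2.57, 3.14, 3.14, 3.14, 3.14].

INTERFACE

Orientations are given as a unit quaternion [w, x, y, z].
In Python, from workcell import bot gives the robot as it stands. The module is installed in compiled form; this text tells all that it offers.
- The arm moves only by the tool carry_out, never from a script. Its argument "plan" is a list of rows, each a list of 7 numbers: the shift along the tool's x, y, z in mm, then the turn, a rotation vector about the tool's x, y, z in degrees, then the closure, from -1 (fully open) to 1 (shut), so that 0 is half open. In form: [[dx, dy, dz, rx, ry, rz, hand], ...]. A call has exactly 5 rows; each row shifts and turns the commanded pose from where the row before left it, along the tool's axes as they then stand; what a row does not reach is not made up. A row lasts 1/12 s, in which the tool goes at most 41.7 mm and 7.16 degrees, less where a joint would pass 70% of its speed; a pose out of reach is approached as far as the arm can. A call is refused whole if a number of a shift passes 41.7 or a number of a turn 7.16, either way. A call with a gripper value outside its range is refused whole. The fingers move at their own pace and stop on an object; "grip_force" is the grip in N (left out, the last holds). Time passes only in rows, so rows that do not move let the fingers close, or fill a call up. It gives the time, the measured TCP pose, the force and the opening at its end, in the units of the state.
- bot.get_state(): the state, without advancing time (a new reading comes with each control period).
- bot.read_camera(name): name is "side" or "top"; returns (picture, depth): 384x512x3 uint8, blue, green, red; 384x512 float32, m along the optical axis (not along the pixel's ray), 0 where there is no reading.
- bot.camera_model(name): a dict with "fx", "fy", "cx", "cy" (pixels), "R" (3x3) and "t" (3): a world point X has camera coordinates R X + t. Camera axes: x right, y down, z forward; pixel columns grow to the right and rows downward; lengths in m; the calibration is good to about 2 mm. A picture is of the moment at which its call begins. camera_model takes no time and is no camera call.
- bot.job_done(): hands the job in, once; it reports no verdict.
The state is a dict: "time_s": time; "joints": joint angles; "qd": joint speeds; "effort": joint torques, N m; "tool_pos": TCP position; "orientation": TCP orientation; "contact_force": force on the tool from outside, world axes, zero at the start; "wrist_torque": the same for the moment, N m; "finger_gap": finger opening in m.
Only numpy, scipy, OpenCV 4.12 (cv2) and the standard library are available. Lean on these libraries where they do the work, as an engineer would, in place of code of your own. Each camera call takes 0.05 s, during which the arm holds its last target. There are 200 camera calls.

## Working session

There is one attempt and no reset: what is moved stays moved. The work goes in short steps, Python scripts to look and compute and a tool call to move; the robot and the scene stay as the last step left them, time stands still between calls to the robot, and variables do not carry over. Pictures are saved under pics/ and viewed, about 8 in all and at most 12, crops included, and the job is handed in when it is done.

Besides the shell and the picture viewer there is one more tool, called after "Request:" as name(argument=value, ...) on one line, values as JSON. carry_out: Moves the arm, as the interface text tells. Its arguments: {"type":"object","properties":{"plan":{"type":"array"},"grip_force":{"type":"number"}},"required":["plan"]}

```bash
mkdir -p pics; cat > h.py <<'E'
import numpy as np, cv2
from workcell import bot
def cap(n):
    im,d=bot.read_camera(n); m=bot.camera_model(n); return im,d,m
def cloud(d,m):
    v,u=np.mgrid[:d.shape[0],:d.shape[1]]
    P=np.stack([(u-m["cx"])/m["fx"]*d,(v-m["cy"])/m["fy"]*d,d],-1)
    W=(P-np.array(m["t"]))@np.array(m["R"]); W[d<=0]=np.nan; return W
def proj(X,m):
    c=np.array(m["R"])@np.array(X)+np.array(m["t"]); return c[0]/c[2]*m["fx"]+m["cx"],c[1]/c[2]*m["fy"]+m["cy"]
E
python3 - <<'E'
from h import *
print(bot.get_state())
for n in("side","top"):
    im,d,m=cap(n); cv2.imwrite(f"pics/{n}0.png",im); np.savez(f"{n}0.npz",im=im,W=cloud(d,m)); print(n,{k:np.round(v,3) for k,v in m.items()})
E
```

```text
{'time_s': 0.0, 'joints': array([ 1.01541316e+00,  3.14018499e-01,  4.49513225e-02,  1.30359269e+00,
       -1.05086643e-05,  1.43119633e+00]), 'qd': array([ 0.00070699,  0.00095831, -0.00019293, -0.00090345,  0.00146368,
        0.00078185]), 'effort': array([-2.45742493e-03, -4.80623746e+01,  2.98537391e+01,  1.93462917e-02,
       -6.34700655e-05, -6.15293843e-07]), 'tool_pos': array([0.2321489 , 0.52583269, 0.40378697]), 'orientation': array([-3.12364794e-04,  2.06397245e-01,  9.78467838e-01, -8.77866626e-04]), 'contact_force': array([ 0.47354734, -0.40015582, -0.2975178 ]), 'wrist_torque': array([-0.03437168,  0.01559028,  0.05664692]), 'finger_gap': 0.08520078140871204}
side {'fx': np.float64(353.955), 'fy': np.float64(353.955), 'cx': np.float64(254.411), 'cy': np.float64(190.265), 'R': array([[-0.973, -0.23 , -0.014],
       [-0.142,  0.644, -0.752],
       [ 0.182, -0.73 , -0.659]]), 't': array([0.53 , 0.189, 0.844])}
top {'fx': np.float64(474.74), 'fy': np.float64(474.74), 'cx': np.float64(246.659), 'cy': np.float64(190.485), 'R': array([[-0.018, -1.   ,  0.007],
       [-0.997,  0.017, -0.075],
       [ 0.075, -0.009, -0.997]]), 't': array([-0.008,  0.561,  1.336])}
```

View pics/side0.png

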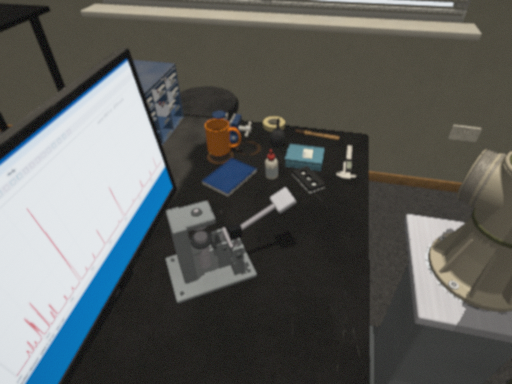

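View pics/top0.png

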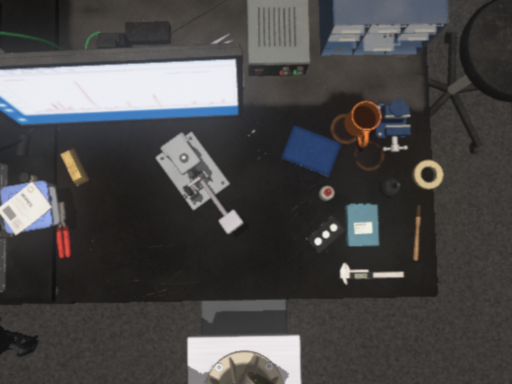

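The side view shows the press at (210,250) with the pad at (283,200). In the top view the tell-tale is at (184,158), the pad at (231,221), and the pin's grip is near (198,184). Next I'll measure these and zoom in.

```bash
python3 - <<'E'
from h import *
z=np.load("top0.npz"); W=z["W"]; im=z["im"]; m=bot.camera_model("top")
sub=(slice(120,245),slice(140,255)); S=W[sub]; I=im[sub].astype(int)
# base top plate
b=(abs(S[...,2]-.012)<.006)&(I.min(-1)>90)
r=cv2.minAreaRect(S[b][:,:2].astype(np.float32)); print("base",r,b.sum())
pts=S[(S[...,2]>.0)&(S[...,2]<.25)&(I.min(-1)>90)]
# head
h=(S[...,2]>.18)&(S[...,2]<.195); print("head",cv2.minAreaRect(S[h][:,:2].astype(np.float32)),h.sum())
v,u=np.mgrid[120:245,140:255]
p=(u>214)&(v>205)&(S[...,2]>.12); print("pad",cv2.minAreaRect(S[p][:,:2].astype(np.float32)),S[p].mean(0),np.percentile(S[p][:,2],[2,98]))
t=S[...,2]>.192; print("tt",S[t].mean(0) if t.any() else 0,t.sum())
g=(S[...,2]>.125)&(S[...,2]<.15)&(u<214); print("grip?",S[g].mean(0),g.sum(),cv2.minAreaRect(S[g][:,:2].astype(np.float32)))
a=cv2.resize(im[125:240,145:250],None,fx=5,fy=5,interpolation=cv2.INTER_CUBIC)
zs=np.load("side0.npz")["im"][185:305,155:305]; s=cv2.resize(zs,None,fx=5,fy=5,interpolation=cv2.INTER_CUBIC)
cv2.imwrite("pics/topz.png",a); cv2.imwrite("pics/sidez.png",s)
E
```

```text
base ((0.6272508502006531, 0.14239972829818726), (0.2101183384656906, 0.13031023740768433), 35.215179443359375) 1466
head ((0.6444364190101624, 0.14795154333114624), (0.09078887850046158, 0.0696762353181839), 36.09503173828125) 851
pad ((0.4844725728034973, 0.03577970340847969), (0.0754346176981926, 0.04995587468147278), 35.0319709777832) [0.47535432 0.02927356 0.16029713] [0.13763811 0.17222979]
tt [0.64282802 0.14692737 0.19372742] 234
grip? [0.57906466 0.11955393 0.13464704] 17 ((0.5917284488677979, 0.1306879222393036), (0.1559094339609146, 0.06616611778736115), 22.475313186645508)
```

View pics/topz.png

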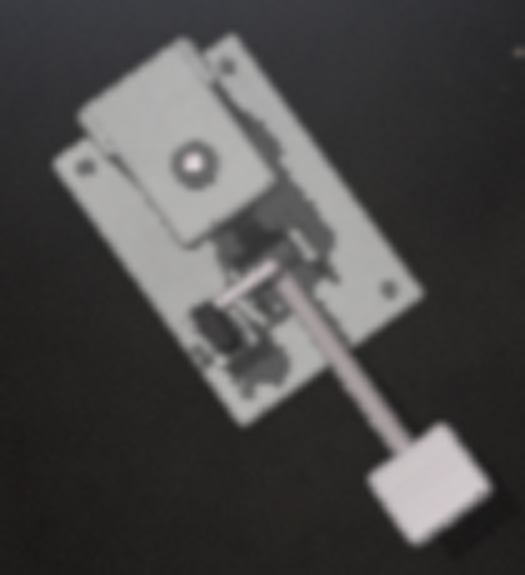

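View pics/sidez.png

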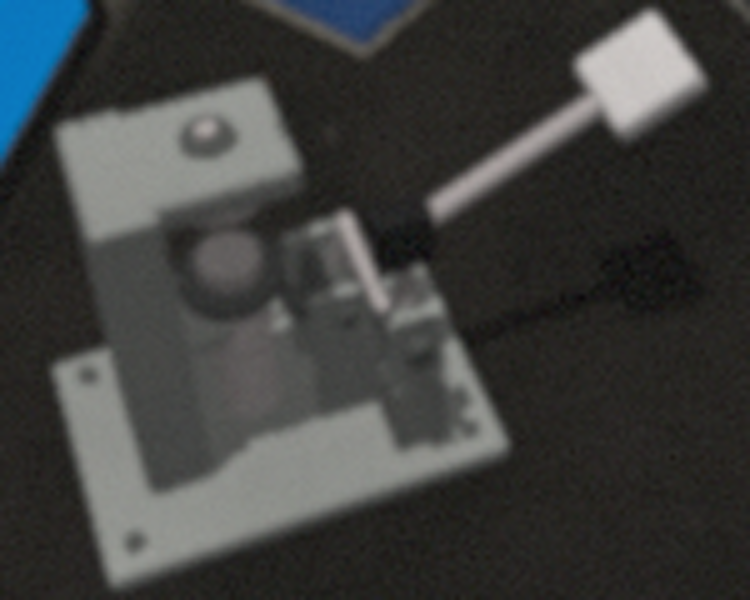

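Top zoom: tell-tale at zoom (193,162), black grip (215,328), pad (430,485). Side zoom: tell-tale (207,128), grip block (400,232), pad top about (640,68). I'll triangulate these.

```bash
python3 - <<'E'
from h import *
mt,ms=bot.camera_model("top"),bot.camera_model("side")
f=lambda z,o:np.array([o[0]+(z[0]+.5)/5-.5,o[1]+(z[1]+.5)/5-.5])
def P(m): return np.array([[m["fx"],0,m["cx"]],[0,m["fy"],m["cy"]],[0,0,1]])@np.c_[np.array(m["R"]),np.array(m["t"])]
def ray(p,m,z):
    R=np.array(m["R"]);c=-R.T@np.array(m["t"]);d=R.T@np.array([(p[0]-m["cx"])/m["fx"],(p[1]-m["cy"])/m["fy"],1]);return c+d*(z-c[2])/d[2]
for n,a,b,z in(("tt",(193,162),(207,128),.196),("grip",(215,328),(400,232),.144),("pad",(430,485),(640,68),.16)):
    pa,pb=f(a,(145,125)),f(b,(155,185))
    X=cv2.triangulatePoints(P(mt),P(ms),pa,pb)[:,0];X=X[:3]/X[3]
    print(n,X.round(4),"top@z",ray(pa,mt,z).round(4),"side@z",ray(pb,ms,z).round(4), "reproj",[np.round(np.array(proj(X,q))-p,1) for q,p in((mt,pa),(ms,pb))])
# base corners z=.012 in top
C=np.array([ray(f(c,(145,125)),mt,.012) for c in((235,35),(53,160),(243,425),(425,293))]);print(C.round(4))
print("centre",C.mean(0),"yaw",[np.degrees(np.arctan2(*(C[i]-C[j])[[1,0]])).round(1) for i,j in((0,3),(1,2))],"len",np.linalg.norm(C-np.roll(C,1,0),axis=1).round(3))
# segmentation of dark grip by depth, both views
for n in("top","side"):
    q=np.load(n+"0.npz");W=q["W"];k=(W[...,2]>.125)&(W[...,2]<.175)&(q["im"].max(-1)<60)&(np.hypot(W[...,0]-.6,W[...,1]-.13)<.12)
    print(n,k.sum(),W[k].mean(0) if k.any() else "", np.percentile(W[k],[2,98],0) if k.any() else "")
E
```

```text
tt [0.6331 0.1405 0.1985] top@z [0.6339 0.141  0.196 ] side@z [0.6333 0.1381 0.196 ] reproj [array([0.1, 0.2]), array([-0.4, -0. ])]
grip [0.554  0.136  0.1496] top@z [0.5546 0.1367 0.144 ] side@z [0.5554 0.1312 0.144 ] reproj [array([0., 0.]), array([-0.1, -0. ])]
pad [0.471  0.0259 0.1612] top@z [0.4711 0.0259 0.16  ] side@z [0.4711 0.0246 0.16  ] reproj [array([0., 0.]), array([-0., -0.])]
[[0.7352 0.139  0.012 ]
 [0.6638 0.2447 0.012 ]
 [0.5088 0.1365 0.012 ]
 [0.583  0.031  0.012 ]]
centre [0.62266033 0.13779065 0.012     ] yaw [np.float64(35.4), np.float64(34.9)] len [0.187 0.128 0.189 0.129]
top 18 [0.55001296 0.12841121 0.15779358] [[0.5432928  0.12416129 0.14588313]
 [0.55868857 0.13281706 0.16410295]]
side 174 [0.55595527 0.14083944 0.15173552] [[0.54083778 0.12861269 0.13300342]
 [0.6370852  0.16598473 0.16315293]]
```

```bash
cat >> h.py <<'E'
from scipy.spatial.transform import Rotation as Ro
O=np.array([.6335,.1405]); yaw=np.radians(35.2)
ex=np.array([np.cos(yaw),np.sin(yaw)]); ey=np.array([-ex[1],ex[0]])
def show():
    s=bot.get_state(); p=s["tool_pos"]; w,x,y,z=s["orientation"]; R=Ro.from_quat([x,y,z,w]).as_matrix()
    d=p[:2]-O; F=s["contact_force"]
    print("t %.2f u %.1f v %.1f z %.1f mm"%(s["time_s"],-d@ex*1e3,d@ey*1e3,p[2]*1e3),"xyaw %.1f tilt"%np.degrees(np.arctan2(R[1,0],R[0,0])),R[:2,2].round(3),"F(u,v,z)",np.round([-F[:2]@ex,F[:2]@ey,F[2]],1),"gap %.1f"%(s["finger_gap"]*1e3),"j",s["joints"].round(2))
    return s
E
python3 -c "
from h import *
show()"
```

```text
t 0.10 u 105.8 v 546.2 z 403.9 mm xyaw 156.2 tilt [-0.001 -0.001] F(u,v,z) [ 0.5 -0.7 -0.1] gap 85.7 j [1.02 0.31 0.05 1.3  0.   1.43]
```

Request:
carry_out(plan=[[0,0,0,0,0,-5.9,0],[0,0,0,0,0,-5.9,0],[0,0,0,0,0,-5.9,0],[0,0,0,0,0,-5.9,0],[0,0,0,0,0,-5.9,0]], grip_force=40)

```text
time_s: 0.52
tool_pos: [0.2322, 0.5259, 0.4042]
orientation: [-0.0, -0.052, 0.999, -0.0]
contact_force: [0.3, -0.3, -0.2]
finger_gap: 0.043
```

Request:
carry_out(plan=[[0,0,0,0,0,-5.9,0],[0,0,0,0,0,-5.9,0],[0,0,0,0,0,-5.9,0],[0,0,0,0,0,-5.9,0],[0,0,0,0,0,-5.9,0]])

```text
time_s: 0.93
tool_pos: [0.2322, 0.5259, 0.4042]
orientation: [-0.0, -0.305, 0.952, -0.0]
contact_force: [0.2, -0.0, -0.0]
finger_gap: 0.0426
```

Request:
carry_out(plan=[[-2.6,-33.6,0,0,0,0,0],[-2.6,-33.6,0,0,0,0,0],[-2.6,-33.6,0,0,0,0,0],[-2.6,-33.6,0,0,0,0,0],[-2.6,-33.6,0,0,0,0,0]])

```text
time_s: 1.35
tool_pos: [0.3402, 0.3949, 0.4043]
orientation: [-0.0, -0.302, 0.953, -0.0]
contact_force: [0.8, -0.3, 1.0]
finger_gap: 0.0424
```

Request:
carry_out(plan=[[-2.6,-33.6,0,0,0,0,0],[-2.6,-33.6,0,0,0,0,0],[-2.6,-33.6,0,0,0,0,0],[-2.6,-33.6,0,0,0,0,0],[-2.6,-33.6,0,0,0,0,0]])

```text
time_s: 1.77
tool_pos: [0.4477, 0.2649, 0.4044]
orientation: [-0.0, -0.302, 0.953, 0.0]
contact_force: [1.0, 0.0, 0.5]
finger_gap: 0.0427
```

Request:
carry_out(plan=[[-2.8,-33.4,0,0,0,0,0],[-2.8,-33.4,0,0,0,0,0],[-2.8,-33.4,0,0,0,0,0],[-2.8,-33.4,0,0,0,0,0],[-2.8,-33.4,0,0,0,0,0]])

```text
time_s: 2.18
tool_pos: [0.5554, 0.1364, 0.4043]
orientation: [-0.0, -0.302, 0.953, 0.0]
contact_force: [0.8, 1.3, -0.2]
finger_gap: 0.0425
```

Request:
carry_out(plan=[[0,0,10,0,0,0,0],[0,0,10,0,0,0,0],[0,0,10,0,0,0,0],[0,0,10,0,0,0,0],[0,0,0,0,0,0,0]])

```text
time_s: 2.6
tool_pos: [0.5531, 0.1388, 0.3618]
orientation: [-0.002, -0.303, 0.953, 0.001]
contact_force: [-0.1, -0.3, 0.1]
finger_gap: 0.0428
```

```bash
python3 - <<'E'
from h import *
s=show()
im,d,m=cap("side"); np.savez("side1.npz",im=im,W=cloud(d,m))
p=s["tool_pos"].copy(); p[2]-=.155; g=proj(p,m); print("grasp pt px",g)
cv2.imwrite("pics/s1.png",cv2.resize(im[170:290,170:320],None,fx=5,fy=5,interpolation=cv2.INTER_CUBIC))
E
```

```text
t 2.60 u 66.6 v 45.0 z 361.8 mm xyaw -144.7 tilt [-0.005 -0.   ] F(u,v,z) [ 0.3 -0.2  0.1] gap 42.8 j [ 0.11  0.32 -0.05  1.21  0.   -0.51]
grasp pt px (np.float64(233.08209138038205), np.float64(212.6977085543062))
```

View pics/s1.png

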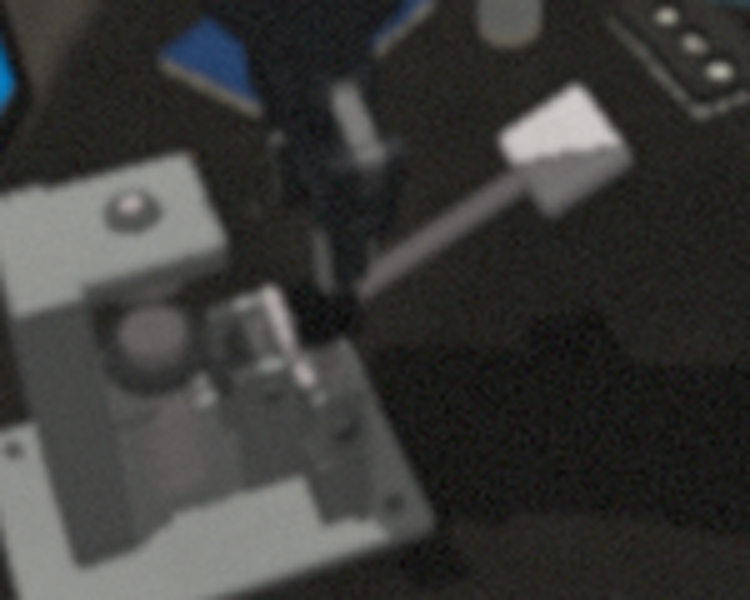

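The half-open jaws sit directly above the black grip, which is at zoom (328,307), or full-image (235,231). I'll shift v by -3 mm and go down.

Request:
carry_out(plan=[[0,0,8,0,0,0,0],[0,0,8,0,0,0,0],[0,0,8,0,0,0,0],[0,0,8,0,0,0,0],[0,0,0,0,0,0,0]])

```text
time_s: 3.07
tool_pos: [0.5541, 0.138, 0.3306]
orientation: [-0.001, -0.302, 0.953, 0.0]
contact_force: [-0.7, 0.8, -0.5]
finger_gap: 0.0426
```

```bash
python3 -c "
from h import *
show()"
```

```text
t 3.07 u 66.4 v 43.7 z 330.6 mm xyaw -144.8 tilt [-0.003 -0.   ] F(u,v,z) [ 0.1  1.  -0.5] gap 42.6 j [ 0.1   0.34 -0.1   1.13  0.   -0.51]
```

Request:
carry_out(plan=[[0,-0.5,7,0,0,0,0],[0,-0.5,7,0,0,0,0],[0,0,7,0,0,0,0],[0,0,6,0,0,0,0],[0,0,0,0,0,0,0]])

```text
time_s: 3.48
tool_pos: [0.5548, 0.1369, 0.304]
orientation: [-0.001, -0.302, 0.953, 0.0]
contact_force: [0.3, 0.6, -0.7]
finger_gap: 0.0429
```

Request:
carry_out(plan=[[0,0,0,0,0,0,0.4],[0,0,0,0,0,0,0.55],[0,0,0,0,0,0,0.7],[0,0,0,0,0,0,0.85],[0,0,0,0,0,0,1]], grip_force=25)

```text
time_s: 3.9
tool_pos: [0.5555, 0.1372, 0.3061]
orientation: [0.0, -0.302, 0.953, -0.0]
contact_force: [-1.2, -0.5, -0.5]
finger_gap: 0.0137
```

```bash
python3 -c "
from h import *
show()"
```

```text
t 3.90 u 65.7 v 42.2 z 306.1 mm xyaw -144.8 tilt [0.001 0.   ] F(u,v,z) [ 1.3  0.2 -0.5] gap 13.7 j [ 0.1   0.35 -0.14  1.07  0.   -0.51]
```

Gripped on 14 mm with almost no side load. I'll firm up the grip and pull straight up.

Request:
carry_out(plan=[[0,0,0,0,0,0,1],[0,0,0,0,0,0,1],[0,0,-2,0,0,0,1],[0,0,-2,0,0,0,1],[0,0,-2,0,0,0,1]], grip_force=70)

```text
time_s: 4.32
tool_pos: [0.5555, 0.1368, 0.3111]
orientation: [-0.0, -0.302, 0.953, -0.0]
contact_force: [2.6, -1.5, -10.4]
finger_gap: 0.0129
```

Request:
carry_out(plan=[[0,0,-2,0,0,0,1],[0,0,-3,0,0,0,1],[0,0,-4,0,0,0,1],[0,0,-5,0,0,0,1],[0,0,-5,0,0,0,1]])

```text
time_s: 4.73
tool_pos: [0.5552, 0.1373, 0.3318]
orientation: [0.0, -0.302, 0.953, 0.0]
contact_force: [0.4, 0.7, -1.2]
finger_gap: 0.0128
```

Request:
carry_out(plan=[[0,0,-7,0,0,0,1],[0,0,-7,0,0,0,1],[0,0,-7,0,0,0,1],[0,0,-7,0,0,0,1],[0,0,-7,0,0,0,1]])

```text
time_s: 5.15
tool_pos: [0.5552, 0.1372, 0.3668]
orientation: [0.0, -0.302, 0.953, 0.0]
contact_force: [0.4, -0.2, -0.7]
finger_gap: 0.0128
```

```bash
python3 -c "
from h import *
show()"
```

```text
t 5.15 u 65.9 v 42.4 z 366.8 mm xyaw -144.8 tilt [0.001 0.   ] F(u,v,z) [-0.2 -0.4 -0.7] gap 12.8 j [ 0.1   0.32 -0.04  1.21  0.   -0.51]
```

The force peaked at about 10 N and then let go, so the pin is free. I'll carry it to the robot's left of the press.

Request:
carry_out(plan=[[0,0,-10,0,0,0,1],[0,0,-10,0,0,0,1],[0,10,0,0,0,0,1],[0,20,0,0,0,0,1],[5,25,0,0,0,0,1]])

```text
time_s: 5.57
tool_pos: [0.52, 0.1794, 0.3858]
orientation: [0.001, -0.301, 0.954, 0.0]
contact_force: [0.7, 0.2, -0.8]
finger_gap: 0.0128
```

Request:
carry_out(plan=[[8,25,0,0,0,0,1],[10,25,0,0,0,0,1],[10,25,0,0,0,0,1],[10,25,0,0,0,0,1],[10,25,0,0,0,0,1]])

```text
time_s: 5.98
tool_pos: [0.4066, 0.2546, 0.3857]
orientation: [-0.0, -0.302, 0.953, 0.0]
contact_force: [0.5, 0.2, -1.5]
finger_gap: 0.0126
```

Request:
carry_out(plan=[[11,18,0,0,-3,0,1],[11,18,0,0,-5,0,1],[0,0,0,0,-6,0,1],[0,0,0,0,-6,0,1],[0,0,0,0,-6,0,1]])

```text
time_s: 6.4
tool_pos: [0.3684, 0.2711, 0.3854]
orientation: [0.217, -0.295, 0.928, 0.069]
contact_force: [-0.0, 0.8, -1.0]
finger_gap: 0.0129
```

Request:
carry_out(plan=[[0,0,0,0,-6,0,1],[0,0,0,0,-6,0,1],[0,0,0,0,-6,0,1],[0,0,0,0,-6,0,1],[0,0,0,0,-6,0,1]])

```text
time_s: 6.82
tool_pos: [0.3683, 0.2705, 0.3854]
orientation: [0.45, -0.267, 0.84, 0.143]
contact_force: [1.4, -0.1, -1.7]
finger_gap: 0.0129
```

```bash
python3 -c "
from h import *
show()"
```

```text
t 6.82 u 141.8 v 259.1 z 385.4 mm xyaw -144.8 tilt [0.679 0.48 ] F(u,v,z) [-1.1 -0.9 -1.7] gap 12.9 j [ 0.41 -0.27 -0.9  -0.04  0.17 -0.11]
```

Request:
carry_out(plan=[[12.2,0,17.8,0,0,0,1],[12.2,0,17.8,0,0,0,1],[12.2,0,17.8,0,0,0,1],[12.2,0,17.8,0,0,0,1],[12.2,0,17.8,0,0,0,1]])

```text
time_s: 7.23
tool_pos: [0.4013, 0.2937, 0.2839]
orientation: [0.447, -0.267, 0.842, 0.142]
contact_force: [0.4, -1.1, -1.0]
finger_gap: 0.0126
```

```bash
python3 -c "
from h import *
show()"
```

```text
t 7.23 u 101.4 v 259.0 z 283.9 mm xyaw -144.8 tilt [0.677 0.478] F(u,v,z) [ 0.4 -1.1 -1. ] gap 12.6 j [ 0.43  0.01 -1.   -0.41  0.15 -0.1 ]
```

Request:
carry_out(plan=[[0,0,0,0,5.5,0,1],[0,0,0,0,5.5,0,1],[0,0,0,0,5.3,0,1],[2,0,22,0,0,0,1],[2,0,22,0,0,0,1]])

```text
time_s: 7.65
tool_pos: [0.4228, 0.3087, 0.2496]
orientation: [0.324, -0.284, 0.896, 0.103]
contact_force: [0.5, 0.3, -0.8]
finger_gap: 0.0126
```

Request:
carry_out(plan=[[6.5,0,7.7,0,0,0,1],[6.5,0,7.7,0,0,0,1],[6.5,0,7.7,0,0,0,1],[6.5,0,7.7,0,0,0,1],[0,0,0,0,0,0,1]])

```text
time_s: 8.07
tool_pos: [0.4205, 0.3073, 0.2057]
orientation: [0.321, -0.285, 0.897, 0.103]
contact_force: [-0.4, -0.1, -1.3]
finger_gap: 0.0127
```

```bash
python3 -c "
from h import *
show()"
```

```text
t 8.07 u 77.9 v 259.1 z 205.7 mm xyaw -144.9 tilt [0.518 0.367] F(u,v,z) [ 0.3  0.2 -1.3] gap 12.7 j [ 0.45  0.19 -0.87 -0.17  0.1  -0.13]
```

Request:
carry_out(plan=[[0,0,0,0,-5.5,0,1],[5.7,0,5.7,0,0,0,1],[5.7,0,5.7,0,0,0,1],[5.7,0,5.7,0,0,0,1],[0,0,0,0,0,0,1]])

```text
time_s: 8.48
tool_pos: [0.4213, 0.3075, 0.1828]
orientation: [0.365, -0.279, 0.881, 0.116]
contact_force: [-0.9, -0.7, -1.6]
finger_gap: 0.0129
```

Request:
carry_out(plan=[[1.4,0,1.4,0,0,0,1],[1.4,0,1.4,0,0,0,1],[0,0,0,0,0,0,1],[0,0,0,0,0,0,1],[0,0,0,0,0,0,1]])

```text
time_s: 8.9
tool_pos: [0.4225, 0.3078, 0.1804]
orientation: [0.367, -0.279, 0.88, 0.116]
contact_force: [0.6, 0.5, -1.2]
finger_gap: 0.0127
```

```bash
python3 -c "
from h import *
show()"
```

```text
t 8.90 u 76.0 v 258.3 z 180.4 mm xyaw -144.8 tilt [0.58  0.409] F(u,v,z) [-0.8  0.1 -1.2] gap 12.7 j [ 0.45  0.26 -0.96 -0.43  0.12 -0.12]
```

Request:
carry_out(plan=[[0.7,0,0.7,0,0,0,1],[0.7,0,0.7,0,0,0,1],[0.7,0,0.7,0,0,0,1],[0.7,0,0.7,0,0,0,1],[0.7,0,0.7,0,0,0,1]])

```text
time_s: 9.32
tool_pos: [0.4223, 0.3076, 0.1748]
orientation: [0.366, -0.279, 0.88, 0.116]
contact_force: [-0.9, 0.8, -1.1]
finger_gap: 0.013
```

```bash
python3 -c "
from h import *
show()"
```

```text
t 9.32 u 76.3 v 258.3 z 174.8 mm xyaw -144.8 tilt [0.58  0.409] F(u,v,z) [ 0.2  1.2 -1.1] gap 13.0 j [ 0.45  0.27 -0.96 -0.45  0.12 -0.12]
```

Request:
carry_out(plan=[[0,0,0,0,0,0,0.6],[0,0,0,0,0,0,0.4],[0,0,0,0,0,0,0.2],[0,0,0,0,0,0,0],[0,0,0,0,0,0,0]], grip_force=20)

```text
time_s: 9.73
tool_pos: [0.4224, 0.3077, 0.1751]
orientation: [0.367, -0.279, 0.88, 0.116]
contact_force: [-0.5, -0.1, 1.1]
finger_gap: 0.0428
```

Request:
carry_out(plan=[[0,0,-8,0,0,0,0],[0,0,-15,0,0,0,0],[0,0,-20,0,0,0,0],[0,0,-25,0,0,0,0],[0,0,-25,0,0,0,0]])

```text
time_s: 10.15
tool_pos: [0.3675, 0.2692, 0.241]
orientation: [0.365, -0.279, 0.88, 0.116]
contact_force: [-6.0, -5.2, -4.6]
finger_gap: 0.0428
```

Request:
carry_out(plan=[[0,0,-20,0,6,0,0],[0,0,-20,0,6.5,0,0],[0,0,0,0,6.5,0,0.3],[0,0,0,0,6.5,0,0.6],[0,0,0,0,6.5,0,1]])

```text
time_s: 10.57
tool_pos: [0.3509, 0.2571, 0.2657]
orientation: [0.128, -0.299, 0.945, 0.04]
contact_force: [0.2, -0.6, -0.7]
finger_gap: 0.007
```

```bash
python3 - <<'E'
from h import *
show()
im,d,m=cap("top"); it,dt,mt=cap("side")
cv2.imwrite("pics/t2.png",cv2.resize(np.hstack([im[110:250,90:270],it[170:310,130:310]]),None,fx=2.2,fy=2.2,interpolation=cv2.INTER_CUBIC))
E
```

```text
t 10.57 u 163.7 v 258.2 z 265.7 mm xyaw -144.8 tilt [0.218 0.153] F(u,v,z) [ 0.2 -0.6 -0.7] gap 7.0 j [ 0.43  0.02 -0.7   0.59  0.05 -0.17]
```

View pics/t2.png

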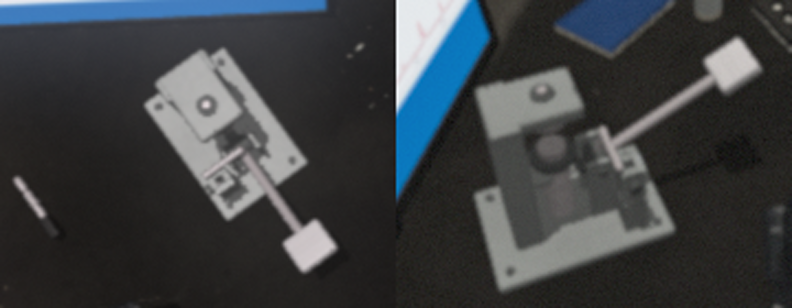

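The pin lies flat on the table at crop (38,207), over 10 cm from the press, and the lever is up. Now on to the pad with the jaws shut.

Request:
carry_out(plan=[[0,0,-20,0,6.6,0,1],[0,0,-20,0,6.6,0,1],[0,0,-20,0,0,0,1],[0,-20,-20,0,0,0,1],[0,-30,-10,0,0,0,1]])

```text
time_s: 11.08
tool_pos: [0.3717, 0.2114, 0.3539]
orientation: [0.024, -0.304, 0.952, 0.007]
contact_force: [0.7, 0.6, 0.3]
finger_gap: -0.0002
```

Request:
carry_out(plan=[[0,-30,0,0,0,0,1],[0,-30,0,0,0,0,1],[0,-30,0,0,0,0,1],[0,-30,0,0,0,0,1],[0,-30,0,0,0,0,1]])

```text
time_s: 11.5
tool_pos: [0.4586, 0.0866, 0.3519]
orientation: [0.023, -0.302, 0.953, 0.006]
contact_force: [-0.0, 0.3, 0.1]
finger_gap: 0.0001
```

```bash
python3 -c "
from h import *
show()"
```

```text
t 11.50 u 174.0 v 56.8 z 351.9 mm xyaw -144.8 tilt [0.04  0.026] F(u,v,z) [-0.2  0.3  0.1] gap 0.1 j [ 0.01  0.11 -0.35  1.08  0.03 -0.61]
```

Request:
carry_out(plan=[[5,-12,0,0,2.7,0,1],[5,-12,0,0,0,0,1],[5,-12,0,0,0,0,1],[5,-12,0,0,0,0,1],[5,-9,0,0,0,0,1]])

```text
time_s: 11.92
tool_pos: [0.4707, 0.026, 0.3515]
orientation: [0.0, -0.302, 0.953, -0.001]
contact_force: [-0.1, 0.5, 0.8]
finger_gap: 0.0004
```

```bash
cat >> h.py <<'E'
def avg(n,k,f=None):
    a=[];b=[]
    for _ in range(k):
        im,d=bot.read_camera(n); a.append(im.astype(np.float32)); b.append(np.where(d>0,d,np.nan))
    a=np.mean(a,0); b=np.nanmean(b,0)
    if f: np.savez(f,im=a,d=b)
    return a,b
E
python3 - <<'E'
from h import *
show(); avg("side",12,"sref.npz"); avg("top",8,"tref.npz"); s=show()
for n,f in(("side","sref.npz"),("top","tref.npz")):
    m=bot.camera_model(n);print(n,proj([*O,.196],m)); q=np.load(f); u,v=map(round,proj([*O,.196],m)); print((q["d"][v-3:v+4,u-3:u+4]*1e3).round(0))
E
```

```text
t 11.92 u 199.1 v 0.3 z 351.5 mm xyaw -144.9 tilt [ 0.001 -0.002] F(u,v,z) [-0.2  0.5  0.8] gap 0.4 j [-0.11  0.14 -0.31  1.12 -0.   -0.73]
t 12.92 u 198.7 v 1.1 z 352.2 mm xyaw -144.8 tilt [-0.003 -0.002] F(u,v,z) [-0.3  0.3  0.1] gap -0.2 j [-0.11  0.14 -0.31  1.13 -0.   -0.73]
side (np.float64(195.50796312098322), np.float64(211.0040019159001))
[[741. 742. 738. 738. 737. 738. 742.]
 [736. 735. 730. 730. 730. 735. 735.]
 [733. 728. 727. 727. 727. 728. 733.]
 [731. 725. 726. 725. 725. 727. 732.]
 [729. 725. 724. 724. 725. 728. 729.]
 [726. 727. 726. 725. 726. 727. 726.]
 [724. 724. 724. 724. 725. 724. 725.]]
top (np.float64(183.38934597855797), np.float64(157.16003312075514))
[[1192. 1190. 1190. 1189. 1190. 1190. 1190.]
 [1190. 1189. 1189. 1189. 1189. 1191. 1188.]
 [1191. 1189. 1184. 1185. 1186. 1189. 1189.]
 [1189. 1188. 1186. 1184. 1186. 1184. 1187.]
 [1188. 1188. 1186. 1184. 1185. 1186. 1190.]
 [1189. 1190. 1189. 1185. 1187. 1189. 1189.]
 [1189. 1188. 1189. 1187. 1189. 1189. 1188.]]
```

Request:
carry_out(plan=[[0,0,15,0,0,0,1],[1,0,6,0,0,0,1],[2,0,6,0,0,0,1],[2.5,0,6,0,0,0,1],[2,0,6,0,0,0,1]])

```text
time_s: 13.33
tool_pos: [0.4643, 0.0223, 0.3144]
orientation: [-0.001, -0.302, 0.953, -0.001]
contact_force: [-2.3, 0.0, 13.8]
finger_gap: -0.0001
```

Request:
carry_out(plan=[[1.8,0,6.5,0,0,0,1],[1.6,0,6.5,0,0,0,1],[1.5,0,6.5,0,0,0,1],[1.3,0,6.5,0,0,0,1],[1,0,6.5,0,0,0,1]])

```text
time_s: 13.75
tool_pos: [0.4578, 0.0178, 0.2818]
orientation: [-0.002, -0.302, 0.953, -0.002]
contact_force: [-4.8, -2.6, 13.3]
finger_gap: -0.0001
```

Request:
carry_out(plan=[[0.8,0,3,0,0,0,1],[0.6,0,3,0,0,0,1],[0.4,0,2.5,0,0,0,1],[0.2,0,2,0,0,0,1],[0,0,0,0,0,0,1]])

```text
time_s: 14.17
tool_pos: [0.4565, 0.0168, 0.2713]
orientation: [-0.002, -0.302, 0.953, -0.001]
contact_force: [-3.7, -1.4, 12.3]
finger_gap: -0.0001
```

```bash
python3 -c "
from h import *
show()"
```

```text
t 14.17 u 216.0 v 1.0 z 271.3 mm xyaw -144.9 tilt [-0.002 -0.003] F(u,v,z) [ 3.9  1.  12.3] gap -0.1 j [-0.14  0.18 -0.48  0.92 -0.   -0.75]
```

Request:
carry_out(plan=[[0.2,0,1,0,0,0,1],[0.2,0,1,0,0,0,1],[0.1,0,1,0,0,0,1],[0,0,0.5,0,0,0,1],[0,0,0,0,0,0,1]])

```text
time_s: 14.58
tool_pos: [0.4561, 0.0166, 0.269]
orientation: [-0.001, -0.302, 0.953, -0.001]
contact_force: [-5.4, -0.5, 20.0]
finger_gap: -0.0
```

```bash
python3 -c "
from h import *
show()"
```

```text
t 14.58 u 216.3 v 1.0 z 269.0 mm xyaw -144.9 tilt [-0.001 -0.003] F(u,v,z) [ 4.7  2.7 20. ] gap -0.0 j [-0.14  0.18 -0.48  0.91 -0.   -0.75]
```

The stop is reached (tip at 96 mm, 20 N). I'll return fully and make strokes 2 and 3; the ram can be at most 42 mm up after three, so this is safe.

Request:
carry_out(plan=[[-3.4,0,-15,0,0,0,1],[-3.4,0,-15,0,0,0,1],[-3.4,0,-15,0,0,0,1],[-3.4,0,-15,0,0,0,1],[-3.4,0,-15,0,0,0,1]])

```text
time_s: 15.0
tool_pos: [0.4706, 0.0269, 0.3427]
orientation: [-0.001, -0.302, 0.953, -0.0]
contact_force: [0.8, -0.0, -0.2]
finger_gap: -0.0
```

```bash
cat >> h.py <<'E'
def mark(tag,ks=6,kt=6):
    "die patch height (side) and stem-minus-head (top), with image shift of the stem"
    if ks: s,ds=avg("side",ks,f"s_{tag}.npz")
    if kt: t,dt=avg("top",kt,f"t_{tag}.npz")
E
python3 - <<'E'
from h import *
s=show(); mark("a",6,0); show()
A=np.load("s_a.npz");B=np.load("sref.npz");m=bot.camera_model("side")
dd=(A["d"]-B["d"])*1e3
Wa,Wb=cloud(A["d"],m),cloud(B["d"],m)
sel=np.hypot(Wa[...,0]-O[0],Wa[...,1]-O[1])<.03
print("now z vals near axis",np.round(np.sort(Wa[sel][:,2])*1e3)[::12]); 
sel=np.hypot(Wb[...,0]-O[0],Wb[...,1]-O[1])<.03
print("ref z vals near axis",np.round(np.sort(Wb[sel][:,2])*1e3)[::12])
E
```

```text
t 15.00 u 198.6 v 1.1 z 342.7 mm xyaw -144.8 tilt [-0.002 -0.001] F(u,v,z) [-0.6 -0.5 -0.2] gap -0.0 j [-0.11  0.14 -0.33  1.1  -0.   -0.73]
t 15.30 u 199.5 v 1.5 z 340.5 mm xyaw -144.9 tilt [-0.005 -0.002] F(u,v,z) [-0.6  0.1  0.8] gap -0.1 j [-0.11  0.15 -0.33  1.1  -0.   -0.73]
now z vals near axis [ 12.  12.  13.  13.  13.  13.  13.  13.  13.  13.  13.  13.  13.  13.
  13.  13.  13.  14.  14.  14.  14.  14.  14.  15.  32.  34.  41.  42.
  44.  51.  53.  55.  62.  63.  65.  71.  73.  75.  77.  79.  83.  85.
  91.  92.  92.  93.  93.  93.  93.  94.  95. 113. 115. 116. 118. 118.
 119. 119. 119. 119. 119. 119. 119. 119. 120. 120. 120. 124. 127. 128.
 129. 129. 129. 129. 129. 129. 160. 163. 176. 183. 188. 189. 190. 190.
 190. 190. 190. 190. 190. 190. 190. 190. 190. 190. 190. 190. 190. 190.
 190. 190. 190. 190. 190. 190. 191. 191. 191. 191. 191. 191. 191. 191.
 191. 192. 193. 193. 193. 194. 196. 197.]
ref z vals near axis [ 13.  13.  13.  13.  13.  13.  13.  13.  13.  13.  13.  13.  13.  13.
  13.  13.  14.  14.  14.  14.  14.  22.  23.  31.  33.  34.  41.  42.
  45.  52.  53.  55.  62.  64.  66.  71.  73.  75.  77.  79.  83.  87.
  92.  93.  93.  93. 102. 103. 106. 108. 108. 109. 109. 109. 109. 109.
 109. 109. 109. 109. 109. 110. 112. 115. 118. 119. 119. 119. 119. 119.
 119. 119. 119. 161. 164. 178. 184. 188. 190. 190. 190. 190. 190. 190.
 190. 190. 190. 190. 190. 190. 190. 190. 190. 190. 190. 190. 190. 190.
 190. 190. 190. 191. 191. 191. 191. 191. 191. 191. 191. 191. 193. 193.
 193. 194. 194. 197.]
```

The die top rose from 119 to 129 mm, exactly one tooth. Strokes 2 and 3 follow.

Request:
carry_out(plan=[[0.5,0,8,0,0,0,1],[1.5,0,7,0,0,0,1],[2,0,7,0,0,0,1],[2,0,7,0,0,0,1],[2,0,7,0,0,0,1]])

```text
time_s: 15.72
tool_pos: [0.463, 0.0216, 0.3057]
orientation: [-0.002, -0.302, 0.953, -0.001]
contact_force: [-5.4, -2.0, 14.6]
finger_gap: 0.0002
```

Request:
carry_out(plan=[[1.8,0,6.5,0,0,0,1],[1.6,0,6.5,0,0,0,1],[1.5,0,6.5,0,0,0,1],[1.3,0,6.5,0,0,0,1],[1,0,6.5,0,0,0,1]])

```text
time_s: 16.13
tool_pos: [0.4572, 0.0175, 0.2732]
orientation: [-0.002, -0.302, 0.953, -0.001]
contact_force: [-1.7, -0.9, 13.4]
finger_gap: 0.0002
```

Request:
carry_out(plan=[[0.8,0,2.5,0,0,0,1],[0.6,0,2,0,0,0,1],[0.4,0,1,0,0,0,1],[0,0,1,0,0,0,1],[0,0,0,0,0,0,1]])

```text
time_s: 16.55
tool_pos: [0.4564, 0.0169, 0.2688]
orientation: [-0.0, -0.302, 0.953, -0.001]
contact_force: [-5.7, 2.0, 26.7]
finger_gap: -0.0001
```

Request:
carry_out(plan=[[-3.4,0,-15,0,0,0,1],[-3.4,0,-15,0,0,0,1],[-3.4,0,-15,0,0,0,1],[-3.4,0,-15,0,0,0,1],[-3.4,0,-15,0,0,0,1]])

```text
time_s: 16.97
tool_pos: [0.4704, 0.0269, 0.3414]
orientation: [-0.002, -0.302, 0.953, -0.0]
contact_force: [-0.2, -0.4, 0.7]
finger_gap: 0.0
```

```bash
cat >> h.py <<'E'
def die():
    a,d=avg("side",4); W=cloud(d,bot.camera_model("side"))
    z=W[np.hypot(W[...,0]-O[0],W[...,1]-O[1])<.03][:,2]*1e3
    print("z hist",{int(k):int(v) for k,v in zip(*np.unique(np.round(z[(z>100)&(z<186)]),return_counts=True)) if v>4})
E
python3 -c "
from h import *
show();die();show()"
```

```text
t 16.97 u 198.8 v 1.2 z 341.4 mm xyaw -144.9 tilt [-0.003 -0.001] F(u,v,z) [ 0.4 -0.2  0.7] gap 0.0 j [-0.11  0.15 -0.33  1.1  -0.   -0.73]
z hist {102: 11, 103: 7, 104: 5, 122: 7, 123: 6, 124: 7, 125: 6, 126: 8, 128: 27, 129: 99, 130: 12, 131: 9, 134: 6, 137: 6, 138: 11, 139: 37, 140: 5, 160: 5, 161: 6}
t 17.17 u 199.3 v 1.4 z 340.4 mm xyaw -144.8 tilt [-0.005 -0.002] F(u,v,z) [-1.4 -0.2 -0.2] gap 0.1 j [-0.11  0.15 -0.33  1.1  -0.   -0.73]
```

Request:
carry_out(plan=[[0.5,0,8,0,0,0,1],[1.5,0,7,0,0,0,1],[2,0,7,0,0,0,1],[2,0,7,0,0,0,1],[2,0,7,0,0,0,1]])

```text
time_s: 17.58
tool_pos: [0.4628, 0.0216, 0.3052]
orientation: [-0.003, -0.302, 0.953, -0.001]
contact_force: [-4.1, -2.0, 13.9]
finger_gap: 0.0002
```

Request:
carry_out(plan=[[1.8,0,6.5,0,0,0,1],[1.6,0,6.5,0,0,0,1],[1.5,0,6.5,0,0,0,1],[1.3,0,6.5,0,0,0,1],[1,0,6.5,0,0,0,1]])

```text
time_s: 18.0
tool_pos: [0.4571, 0.0176, 0.2728]
orientation: [-0.002, -0.302, 0.953, -0.001]
contact_force: [-2.0, -0.3, 13.3]
finger_gap: 0.0
```

Request:
carry_out(plan=[[0.8,0,2.5,0,0,0,1],[0.6,0,2,0,0,0,1],[0.4,0,1,0,0,0,1],[0,0,0.5,0,0,0,1],[0,0,0,0,0,0,1]])

```text
time_s: 18.42
tool_pos: [0.4563, 0.017, 0.2688]
orientation: [-0.0, -0.302, 0.953, -0.001]
contact_force: [-4.0, 2.7, 25.5]
finger_gap: 0.0001
```

Request:
carry_out(plan=[[-3.4,0,-14.9,0,0,0,1],[-3.4,0,-14.9,0,0,0,1],[-3.4,0,-14.9,0,0,0,1],[-3.4,0,-14.9,0,0,0,1],[-3.4,0,-14.9,0,0,0,1]])

```text
time_s: 18.83
tool_pos: [0.4701, 0.0269, 0.3408]
orientation: [-0.002, -0.302, 0.953, 0.0]
contact_force: [1.6, 1.1, -0.1]
finger_gap: -0.0001
```

```bash
python3 - <<'E'
from h import *
show();die();show()
im,d,m=cap("side"); cv2.imwrite("pics/s3.png",cv2.resize(im[195:275,160:260],None,fx=7,fy=7,interpolation=cv2.INTER_CUBIC))
E
```

```text
t 18.83 u 199.0 v 1.3 z 340.8 mm xyaw -144.9 tilt [-0.004 -0.001] F(u,v,z) [-2.  -0.1 -0.1] gap -0.1 j [-0.11  0.15 -0.33  1.1  -0.   -0.73]
z hist {102: 6, 103: 12, 104: 5, 105: 8, 111: 6, 112: 9, 113: 7, 115: 6, 132: 6, 133: 5, 134: 8, 135: 7, 136: 8, 137: 8, 138: 27, 139: 72, 140: 23, 143: 7, 146: 5, 148: 5, 149: 7, 161: 5}
t 19.03 u 199.4 v 1.4 z 340.1 mm xyaw -144.8 tilt [-0.005 -0.002] F(u,v,z) [-1.9 -1.6  1. ] gap -0.0 j [-0.11  0.15 -0.33  1.1  -0.   -0.73]
```

View pics/s3.png

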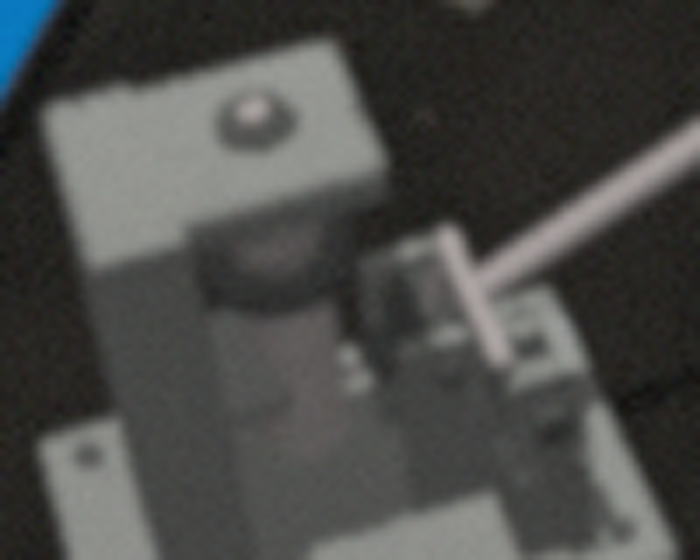

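The die is at 149 mm, just under the platen, and the pin hole is empty. For stroke 4 I'll push slowly and check the force as it goes.

Request:
carry_out(plan=[[0.5,0,8,0,0,0,1],[1.5,0,7,0,0,0,1],[2,0,7,0,0,0,1],[2,0,7,0,0,0,1],[2,0,7,0,0,0,1]])

```text
time_s: 19.5
tool_pos: [0.4628, 0.0217, 0.3055]
orientation: [-0.002, -0.302, 0.953, -0.001]
contact_force: [-3.4, -1.7, 14.7]
finger_gap: -0.0001
```

Request:
carry_out(plan=[[1,0,3.5,0,0,0,1],[1,0,3.5,0,0,0,1],[1,0,3.5,0,0,0,1],[0,0,0,0,0,0,1],[0,0,0,0,0,0,1]])

```text
time_s: 19.92
tool_pos: [0.4604, 0.0199, 0.295]
orientation: [-0.002, -0.302, 0.953, -0.001]
contact_force: [-2.9, -1.8, 12.5]
finger_gap: -0.0001
```

```bash
python3 -c "
from h import *
show();die();show()"
```

```text
t 19.92 u 210.9 v 1.2 z 295.0 mm xyaw -144.9 tilt [-0.004 -0.003] F(u,v,z) [ 3.4  0.1 12.5] gap -0.1 j [-0.13  0.16 -0.43  0.98 -0.   -0.74]
z hist {101: 5, 107: 9, 108: 7, 109: 6, 110: 6, 111: 8, 117: 10, 119: 7, 120: 5, 121: 5, 138: 9, 139: 6, 140: 8, 141: 7, 142: 6, 143: 21, 144: 67, 145: 20, 161: 7, 162: 5}
t 20.12 u 210.9 v 1.2 z 295.1 mm xyaw -144.9 tilt [-0.004 -0.003] F(u,v,z) [ 2.7  0.2 12. ] gap -0.1 j [-0.13  0.16 -0.43  0.98 -0.   -0.74]
```

Request:
carry_out(plan=[[0.9,0,3.5,0,0,0,1],[0.8,0,3.5,0,0,0,1],[0.7,0,3.5,0,0,0,1],[0,0,0,0,0,0,1],[0,0,0,0,0,0,1]])

```text
time_s: 20.53
tool_pos: [0.4586, 0.0186, 0.2845]
orientation: [-0.002, -0.302, 0.953, -0.001]
contact_force: [-1.9, -0.8, 11.9]
finger_gap: 0.0004
```

```bash
python3 -c "
from h import *
show();die();show()"
```

```text
t 20.53 u 213.2 v 1.2 z 284.5 mm xyaw -144.9 tilt [-0.004 -0.003] F(u,v,z) [ 2.   0.4 11.9] gap 0.4 j [-0.13  0.17 -0.45  0.95 -0.   -0.75]
z hist {100: 6, 101: 7, 102: 6, 108: 8, 109: 7, 110: 9, 111: 5, 112: 9, 119: 8, 120: 7, 121: 5, 122: 7, 139: 7, 141: 7, 142: 8, 143: 6, 144: 9, 145: 11, 146: 58, 147: 32, 148: 5, 163: 5}
t 20.73 u 213.2 v 1.2 z 284.6 mm xyaw -144.9 tilt [-0.004 -0.003] F(u,v,z) [ 2.1  0.3 11.8] gap -0.1 j [-0.13  0.17 -0.45  0.95 -0.   -0.75]
```

Request:
carry_out(plan=[[0.6,0,3,0,0,0,1],[0.5,0,3,0,0,0,1],[0.3,0,2,0,0,0,1],[0,0,0,0,0,0,1],[0,0,0,0,0,0,1]])

```text
time_s: 21.15
tool_pos: [0.4575, 0.0179, 0.2766]
orientation: [-0.002, -0.302, 0.953, -0.001]
contact_force: [-2.6, 0.2, 12.5]
finger_gap: -0.0002
```

```bash
python3 -c "
from h import *
show();die();show()"
```

```text
t 21.15 u 214.5 v 1.2 z 276.6 mm xyaw -144.9 tilt [-0.003 -0.003] F(u,v,z) [ 2.   1.6 12.5] gap -0.2 j [-0.14  0.17 -0.47  0.93 -0.   -0.75]
z hist {100: 5, 101: 9, 102: 6, 103: 7, 105: 5, 110: 10, 111: 8, 112: 6, 113: 9, 114: 7, 120: 7, 121: 10, 122: 5, 123: 5, 124: 5, 141: 8, 142: 7, 143: 6, 144: 8, 145: 5, 146: 8, 147: 51, 148: 38, 149: 6, 150: 5, 160: 5, 161: 6}
t 21.35 u 214.5 v 1.2 z 276.7 mm xyaw -144.9 tilt [-0.003 -0.003] F(u,v,z) [ 1.5  0.4 10.6] gap 0.1 j [-0.14  0.17 -0.47  0.93 -0.   -0.75]
```

Request:
carry_out(plan=[[0.6,0,3,0,0,0,1],[0.5,0,3,0,0,0,1],[0.4,0,2,0,0,0,1],[0.4,0,1,0,0,0,1],[0.3,0,0.5,0,0,0,1]])

```text
time_s: 21.77
tool_pos: [0.4564, 0.017, 0.2688]
orientation: [-0.0, -0.302, 0.953, -0.001]
contact_force: [-4.2, 3.7, 27.7]
finger_gap: 0.0001
```

```bash
python3 -c "
from h import *
show();die();show()"
```

```text
t 21.77 u 216.0 v 1.2 z 268.8 mm xyaw -144.8 tilt [-0.    -0.001] F(u,v,z) [ 1.3  5.4 27.7] gap 0.1 j [-0.14  0.18 -0.48  0.91 -0.   -0.75]
z hist {102: 10, 103: 9, 104: 6, 106: 5, 111: 5, 112: 13, 113: 7, 114: 5, 115: 9, 122: 9, 123: 7, 124: 5, 125: 7, 143: 7, 144: 11, 146: 5, 147: 7, 148: 22, 149: 60, 150: 12, 161: 5, 162: 5, 164: 5}
t 21.97 u 216.0 v 1.2 z 268.9 mm xyaw -144.8 tilt [-0.    -0.001] F(u,v,z) [ 0.9  3.8 23.1] gap 0.3 j [-0.14  0.18 -0.48  0.91 -0.   -0.75]
```

Stroke 4 reached its stop with no platen contact (die about 159 mm). I'll let the lever return, check the stem, and start stroke 5 carefully.

Request:
carry_out(plan=[[-3.4,0,-14.9,0,0,0,1],[-3.4,0,-14.9,0,0,0,1],[-3.4,0,-14.9,0,0,0,1],[-3.4,0,-14.9,0,0,0,1],[-3.4,0,-14.9,0,0,0,1]])

```text
time_s: 22.38
tool_pos: [0.4701, 0.0269, 0.3411]
orientation: [-0.002, -0.302, 0.953, 0.0]
contact_force: [1.6, 1.2, -0.5]
finger_gap: 0.0001
```

```bash
cat >> h.py <<'E'
def stem(k=8):
    a,d=avg("top",k); r=np.load("tref.npz")["d"]
    dz=(r-d)*1e3
    c=dz[156:159,182:185]; hd=np.r_[dz[148:151,178:184].ravel(),dz[163:166,183:190].ravel()]
    print("stem rise %.1f +- %.1f (head drift %.1f)"%(np.nanmean(c),np.nanstd(c)/3,np.nanmean(hd)),np.round(c,0).tolist())
E
python3 -c "
from h import *
show();stem();show()"
```

```text
t 22.38 u 199.0 v 1.4 z 341.1 mm xyaw -144.8 tilt [-0.004 -0.001] F(u,v,z) [-2.   0.  -0.5] gap 0.1 j [-0.11  0.15 -0.33  1.1  -0.   -0.73]
stem rise 0.1 +- 0.6 (head drift -0.2) [[-2.0, -1.0, 1.0], [2.0, -0.0, 2.0], [2.0, -2.0, -0.0]]
t 22.78 u 199.4 v 1.4 z 340.5 mm xyaw -144.9 tilt [-0.005 -0.002] F(u,v,z) [-0.6 -0.3  0.9] gap -0.2 j [-0.11  0.15 -0.33  1.1  -0.   -0.73]
```

Request:
carry_out(plan=[[0.5,0,8,0,0,0,1],[1.5,0,7,0,0,0,1],[2,0,7,0,0,0,1],[0,0,0,0,0,0,1],[0,0,0,0,0,0,1]])

```text
time_s: 23.2
tool_pos: [0.4667, 0.0242, 0.3196]
orientation: [-0.002, -0.302, 0.953, -0.001]
contact_force: [-2.2, -1.1, 9.9]
finger_gap: -0.0001
```

```bash
python3 -c "
from h import *
show();die();stem(6);show()"
```

```text
t 23.20 u 203.4 v 1.1 z 319.6 mm xyaw -144.9 tilt [-0.003 -0.003] F(u,v,z) [2.4 0.4 9.9] gap -0.1 j [-0.12  0.15 -0.37  1.04 -0.   -0.73]
z hist {102: 7, 103: 12, 104: 8, 111: 5, 112: 13, 113: 7, 114: 5, 115: 8, 121: 5, 122: 7, 123: 6, 125: 8, 143: 8, 144: 7, 145: 6, 146: 7, 148: 21, 149: 46, 150: 29, 161: 5, 162: 5}
stem rise -0.5 +- 0.4 (head drift -0.3) [[-2.0, -2.0, -0.0], [1.0, -1.0, 1.0], [-0.0, -1.0, 1.0]]
t 23.70 u 203.3 v 1.2 z 320.0 mm xyaw -144.9 tilt [-0.003 -0.003] F(u,v,z) [ 2.3  0.  11.8] gap 0.4 j [-0.12  0.15 -0.37  1.04 -0.   -0.73]
```

Request:
carry_out(plan=[[2,0,5,0,0,0,1],[1.5,0,4,0,0,0,1],[0,0,0,0,0,0,1],[0,0,0,0,0,0,1],[0,0,0,0,0,0,1]])

```text
time_s: 24.12
tool_pos: [0.4642, 0.0224, 0.3116]
orientation: [-0.001, -0.302, 0.953, -0.001]
contact_force: [-2.0, -0.1, 14.2]
finger_gap: 0.0002
```

```bash
python3 -c "
from h import *
show();die();stem(4);show()"
```

```text
t 24.12 u 206.5 v 1.1 z 311.6 mm xyaw -144.8 tilt [-0.001 -0.002] F(u,v,z) [ 1.7  1.1 14.2] gap 0.2 j [-0.12  0.15 -0.4   1.02 -0.   -0.74]
z hist {102: 8, 104: 9, 105: 7, 106: 9, 113: 9, 114: 7, 115: 10, 116: 6, 123: 9, 124: 8, 125: 6, 126: 6, 127: 5, 144: 9, 145: 6, 146: 7, 147: 9, 148: 6, 149: 16, 150: 60, 151: 14, 162: 5, 164: 5}
stem rise 1.0 +- 0.5 (head drift 0.0) [[-0.0, 0.0, -0.0], [4.0, 1.0, -0.0], [3.0, 0.0, 0.0]]
t 24.52 u 206.4 v 1.1 z 311.6 mm xyaw -144.8 tilt [-0.001 -0.002] F(u,v,z) [ 1.3  1.7 13.6] gap -0.2 j [-0.12  0.15 -0.4   1.02 -0.   -0.74]
```

Request:
carry_out(plan=[[1.5,0,5,0,0,0,1],[1,0,4,0,0,0,1],[0,0,0,0,0,0,1],[0,0,0,0,0,0,1],[0,0,0,0,0,0,1]])

```text
time_s: 24.93
tool_pos: [0.462, 0.0208, 0.3027]
orientation: [-0.001, -0.302, 0.953, -0.001]
contact_force: [-3.3, 0.0, 15.4]
finger_gap: -0.0001
```

```bash
python3 -c "
from h import *
show();die();stem(4);show()"
```

```text
t 24.93 u 209.1 v 1.1 z 302.7 mm xyaw -144.8 tilt [-0.001 -0.003] F(u,v,z) [ 2.6  1.9 15.4] gap -0.1 j [-0.13  0.16 -0.41  1.   -0.   -0.74]
z hist {103: 5, 104: 7, 105: 5, 106: 10, 107: 6, 108: 5, 114: 9, 115: 7, 116: 7, 117: 6, 118: 9, 124: 6, 125: 11, 126: 7, 127: 6, 145: 5, 147: 10, 148: 8, 149: 5, 150: 9, 151: 29, 152: 51}
stem rise 2.2 +- 0.6 (head drift -0.0) [[-1.0, 0.0, 3.0], [3.0, 1.0, 6.0], [3.0, 2.0, 2.0]]
t 25.33 u 209.1 v 1.1 z 302.7 mm xyaw -144.8 tilt [-0.001 -0.003] F(u,v,z) [ 1.6  1.7 15.7] gap 0.6 j [-0.13  0.16 -0.41  1.   -0.   -0.74]
```

Request:
carry_out(plan=[[1,0,4,0,0,0,1],[0.6,0,3,0,0,0,1],[0,0,0,0,0,0,1],[0,0,0,0,0,0,1],[0,0,0,0,0,0,1]])

```text
time_s: 25.75
tool_pos: [0.4606, 0.0198, 0.2958]
orientation: [-0.001, -0.302, 0.953, -0.001]
contact_force: [-3.5, 0.1, 17.3]
finger_gap: 0.0004
```

```bash
python3 - <<'E'
from h import *
show();die();stem(14);show()
# side: vertical image shift of stem patch vs reference
a,d=avg("side",14,"s_now.npz"); B=np.load("sref.npz"); m=bot.camera_model("side")
def patch(x,r): return cv2.cvtColor(np.float32(x),cv2.COLOR_BGR2GRAY)[r]
for n,r in(("stem",np.s_[206:216,191:202]),("head",np.s_[205:218,176:190])):
    t=patch(a,r); R=cv2.cvtColor(np.float32(B["im"]),cv2.COLOR_BGR2GRAY); best=[]
    r0=r
    for s in np.arange(-1,3.01,.1):
        M=np.float32([[1,0,0],[0,1,-s]]); w=cv2.warpAffine(R,M,(512,384),flags=cv2.INTER_CUBIC); best.append((float(np.mean((w[r]-t)**2)),round(float(s),1)))
    print(n,min(best))
print("px per mm rise",proj([*O,.196],m)[1]-proj([*O,.197],m)[1])
zs=(B["d"]-d)*1e3; print("side depth drop at stem",np.nanmean(zs[209:212,194:199]))
E
```

```text
t 25.75 u 210.9 v 1.1 z 295.8 mm xyaw -144.9 tilt [-0.001 -0.003] F(u,v,z) [ 2.8  2.1 17.3] gap 0.4 j [-0.13  0.16 -0.43  0.98 -0.   -0.74]
z hist {105: 7, 106: 7, 107: 9, 108: 5, 115: 6, 116: 10, 117: 11, 118: 6, 119: 5, 125: 6, 126: 8, 127: 8, 128: 8, 129: 5, 146: 6, 147: 6, 148: 9, 149: 5, 150: 5, 151: 6, 152: 39, 153: 43, 165: 5}
stem rise 3.1 +- 0.4 (head drift -0.0) [[2.0, 2.0, 3.0], [5.0, 3.0, 4.0], [5.0, 2.0, 2.0]]
t 26.65 u 210.9 v 1.1 z 295.9 mm xyaw -144.9 tilt [-0.001 -0.003] F(u,v,z) [ 3.3  1.3 17.6] gap -0.4 j [-0.13  0.16 -0.43  0.98 -0.   -0.74]
stem (129.7077178955078, 0.5)
head (0.20552800595760345, -0.0)
px per mm rise 0.34748466007607703
side depth drop at stem 3.7750087
```

```bash
python3 - <<'E'
from h import *
m=bot.camera_model("side"); B=np.load("sref.npz"); Wb=cloud(B["d"],m)
for f,lo,hi in(("sref.npz",107,111),("s_a.npz",117,121),("s_now.npz",150,155)):
    W=cloud(np.load(f)["d"],m); z=W[...,2]*1e3; k=(np.hypot(W[...,0]-O[0],W[...,1]-O[1])<.03)&(z>lo)&(z<hi)
    print(f,"anvil",z[k].mean().round(2),np.median(z[k]).round(2),k.sum())
W=cloud(np.load("s_now.npz")["d"],m)
for n,Q in(("ref",Wb),("now",W)):
    k=np.hypot(Q[...,0]-O[0],Q[...,1]-O[1])<.0065; z=np.sort(Q[k][:,2]*1e3); z=z[z>185]; print(n,"stem z",z.round(1)[-16:])
    h=(abs(Q[...,2]-.19)<.004)&(np.hypot(Q[...,0]-O[0],Q[...,1]-O[1])>.016)&(np.hypot(Q[...,0]-O[0],Q[...,1]-O[1])<.04);print("head",(Q[h][:,2].mean()*1e3).round(2))
E
```

```text
sref.npz anvil 109.0 109.01 153
s_a.npz anvil 118.98 118.95 150
s_now.npz anvil 152.33 152.59 94
ref stem z [196.1 196.1 196.4 196.8 197.  197.  197.1 197.1 197.2 197.3 197.3 197.4
 197.4 197.5 197.6 197.7]
head 190.05
now stem z [198.2 198.5 199.5 199.8 199.8 200.4 200.4 200.5 200.5 200.5 200.5 200.6
 200.6 200.7 200.7 200.9]
head 190.03
```

Top depth, side depth and force agree on a rise of about 3.1–3.2 mm. I'll push 1.5 mm more at the pad (about 0.3 mm of lift), then let the lever up and withdraw.

Request:
carry_out(plan=[[0.2,0,1,0,0,0,1],[0.1,0,0.5,0,0,0,1],[0,0,0,0,0,0,1],[0,0,0,0,0,0,1],[0,0,0,0,0,0,1]])

```text
time_s: 27.77
tool_pos: [0.4603, 0.0197, 0.2945]
orientation: [-0.001, -0.302, 0.953, -0.001]
contact_force: [-4.9, 0.0, 18.8]
finger_gap: 0.0003
```

Request:
carry_out(plan=[[-2,0,-9,0,0,0,1],[-2.5,0,-10,0,0,0,1],[-2.5,0,-10,0,0,0,1],[-2.5,0,-10,0,0,0,1],[-2,0,-10,0,0,0,1]])

```text
time_s: 28.18
tool_pos: [0.47, 0.0267, 0.3417]
orientation: [-0.002, -0.302, 0.953, -0.0]
contact_force: [-0.7, -0.1, 0.1]
finger_gap: -0.0002
```

Request:
carry_out(plan=[[0,0,-15,0,0,0,1],[0,0,-15,0,0,0,1],[0,0,-15,0,0,0,1],[0,0,-10,0,0,0,1],[0,0,0,0,0,0,1]])

```text
time_s: 28.6
tool_pos: [0.4704, 0.0266, 0.3981]
orientation: [-0.001, -0.302, 0.953, -0.001]
contact_force: [0.2, -0.9, -0.1]
finger_gap: -0.0001
```

```bash
python3 - <<'E'
from h import *
show();die();stem(14);a,d=avg("side",14,"s_end.npz"); m=bot.camera_model("side")
W=cloud(d,m);k=np.hypot(W[...,0]-O[0],W[...,1]-O[1])<.0065;print("stem z",np.sort(W[k][:,2]*1e3).round(1)[-14:])
t,dt,_=cap("top"); show()
cv2.imwrite("pics/end.png",np.hstack([t[90:330,100:450],np.uint8(a[100:340,130:400])]))
E
```

```text
t 28.60 u 198.9 v 0.9 z 398.1 mm xyaw -144.8 tilt [-0.001 -0.002] F(u,v,z) [ 0.3 -0.8 -0.1] gap -0.1 j [-0.11  0.12 -0.22  1.24 -0.   -0.73]
z hist {105: 8, 106: 7, 107: 8, 108: 7, 109: 5, 115: 8, 116: 9, 117: 7, 118: 6, 119: 5, 125: 6, 126: 8, 127: 8, 128: 7, 129: 5, 130: 5, 146: 5, 147: 7, 148: 7, 149: 7, 150: 8, 151: 10, 152: 24, 153: 52}
stem rise 3.5 +- 0.5 (head drift -0.1) [[2.0, 3.0, 4.0], [4.0, 2.0, 6.0], [5.0, 3.0, 3.0]]
stem z [199.2 199.8 199.9 200.5 200.5 200.5 200.6 200.7 200.7 200.7 200.8 200.9
 201.  201. ]
t 30.25 u 199.1 v 1.2 z 397.2 mm xyaw -144.8 tilt [-0.003 -0.002] F(u,v,z) [-0.7  0.6  0.2] gap -0.0 j [-0.11  0.12 -0.22  1.23 -0.   -0.73]
```

View pics/end.png

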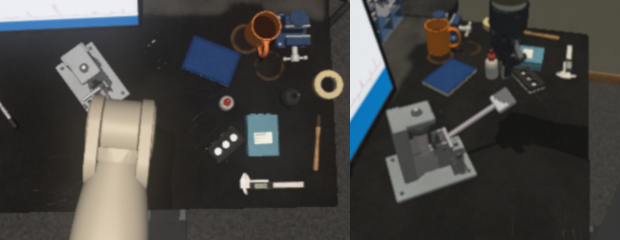

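The final picture shows the lever up with the pad at (505,100) and the pin flat at (8,112). The dropper, carrier and logbook are where they were, and the hand is clear. Handing in.

```bash
python3 -c "
from workcell import bot
print(bot.job_done())"
```

```text
the job is handed in; nothing more can be done
None
```

The job is done and handed in at about 30 s of the 61 s allowed; no verdict was reported.

**Pin:** I pulled it straight up out of its socket (the force read about 10 N as it let go). It lies flat on the table to the robot's left, over 10 cm clear of the press. I lowered it at a 45° tilt because the arm's reach limited a flatter one, so it tipped over a few centimetres on release. The force read about 9 N as the fingers withdrew, a reading I did not explain; the pin lay clear in the pictures afterwards.

**Strokes:** I made four full strokes and one partial stroke. The first three raised the die by one 10 mm tooth each. The platen was still at rest after the fourth, and I stopped the fifth part way.

**Platen lift:** After the lever sprang back up, the stem read 3.5 ± 0.5 mm up by top-camera depth and about 3.4 mm by side-camera depth. The force gave about 3–4 mm.

**Checks that disagreed:**
- The side-image shift of the stem gave only about 1.4 mm. The match was poor, so I did not use it.
- Judging by pad travel alone, the lift could have been nearer 5 mm. The measured die height, the depth readings and the force did not support that.

**At the end:** The lever is up and the hand is clear of everything. The dropper, carrier and logbook look unmoved in the last picture.

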